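# Slide the last bar into the toy xylophone off a paddle

## Robot

A 7-joint arm with a two-finger parallel gripper is mounted at the origin on the work surface. World frame = base frame: x ahead of the robot, y to its left, z up, the work surface at z = 0. Lengths are in m, angles in rad, forces in N, time in s.
With the tool pointing down it reaches from about 0.4 to 0.875 m from the base axis. Payload 19.3 kg.
Tool frame: the origin (TCP) lies at the very end of the fingers, on their centre line; the grasp point (between the pads) lies 19 mm behind it; z points along the fingers, y is the line along which they close (so a half turn about z gives the same grasp; the last joint's range is limited). The gripper opens to 85 mm and grips with 20 to 120 N. Pads are 22 mm wide; open, the fingers measure 114 mm over their backs; the gripper's body (76 mm by 85 mm) begins 54 mm behind the grasp point. The pads swing forward as they close: fully open they stand 13 mm farther back than shut.
Start: joints at [1.242, 0.521, -0.036, 1.599, 0.021, 1.021, -0.113], TCP at [0.16, -0.604, 0.231] pointing down, gripper open.
Joint ranges: [-2.91, 2.91], [-0.3, 2.13], [-1.5, 1.42], [0.17, 2.43], [-1.26, 4.41], [0.16, 1.93], [-2.52, 2.52]. Speed limits (rad/s): [1.89, 1.89, 2.39, 2.39, 3.01, 3.01, 3.01].

## Interface

Orientations are given as [roll, pitch, yaw] about the fixed x, y, z axes, in that order (R = Rz(yaw) Ry(pitch) Rx(roll)).
In Python, from workcell import bot gives the robot as it stands.
- The arm moves only by the tool jog_arm, never from a script. Its argument "motion" is a list of rows, each a list of 5 numbers: the shift along the tool's x, y, z scaled (see below), then the turn about the tool's z scaled (see below), then the opening, from 0 (shut) to 1 (fully open). A call has 1 to 12 rows; each row shifts and turns the commanded pose from where the row before left it, along the tool's axes as they then stand; what a row does not reach is not made up. The controller multiplies each number of a shift by 30 mm and each number of a turn by 0.08 rad. A row lasts 1/10 s, in which the tool goes at most 50 mm and 8.59 degrees, less where a joint would pass 70% of its speed; a pose out of reach is approached as far as the arm can. A call with a number of a shift or a turn outside -1 to 1 is refused whole. A call with a gripper value outside its range is refused whole. The fingers move at their own pace and stop on an object; "newtons" is the grip in N (left out, the last holds). Time passes only in rows, so rows that do not move let the fingers close. It gives the time, the measured TCP pose, the force, the opening and the grip force at its end, in the units of the state.
- bot.observe(): the state, without advancing time (a new reading comes with each control period).
- bot.grab_frame(name): name is "scene" or "top" or "wrist"; returns a dict with "pixels" (400x640x3 uint8, red, green, blue), "fovy" (degrees; the focal length in pixels is half the picture's height over the tangent of half this angle, whatever the lens; pixels are square), "cx", "cy" (the principal point, pixels), "rvec" (rotation vector, rad) and "tvec" (3), from world to camera coordinates, as OpenCV has them; the wrist camera has in their place "mount" (4x4, takes a point from camera to tool coordinates, whose origin is the TCP and whose axes are the flange's). Camera axes: x right, y down, z forward; pixel columns grow to the right and rows downward; lengths in m; the calibration is good to about 2 mm. A picture is of the moment at which its call begins: read the wrist's pose just before it. There is no depth.
- bot.job_done(): hands the job in; it is judged then, once.
The state is a dict: "clock": time; "qpos": joint angles; "qd": joint speeds; "joint_efforts": joint torques, N m; "position": TCP position; "tool_rot": TCP orientation; "force": force on the tool from outside, world axes, zero at the start; "moment": the same for the moment, N m; "grip_width": finger opening in m; "finger_force": force on a finger pad.
Only numpy, scipy, OpenCV 4.12 (cv2) and the standard library are available. Lean on these libraries where they do the work, as an engineer would, in place of code of your own. Each camera call takes 0.05 s, during which the arm holds its last target. There are 200 camera calls.

## Task

Pick up the wooden paddle by its upright grip with the loose xylophone bar riding level on its tip, carry the bar to the empty place at the open end of the toy xylophone and rest it across the two rails, then use the paddle's lip to slide it along until it meets the other bars and press it snug against them, firmly but gently, for about a second. Draw the paddle out from under the bar, leaving the bar where it is, and lay the paddle flat on the bench clear of the xylophone. Do not touch the bar with the gripper, let it tip, or disturb the other toys.

Things in the scene. Friction and masses are not known exactly. Their poses are not given: they have to be found in the camera images.
- paddle_grip (a point): Centre of the upright wooden grip of a loose plywood paddle (about 160 g) that lies flat on the bench. x along the blade to its tip, y across, z up. The grip block is 50 mm (x) by 20 mm (y, pinch it this way) and stands from 39 mm below to 31 mm above this point. The blade's underside is 45 mm below this point; at the back it ends 35 mm behind it.
- paddle_lip (a point): On the same paddle, same axes: top of the blade, middle of the front foot of its lip, 112 mm ahead of the grip centre and 39 mm below it. Blade: flat, 44 mm wide, 6 mm thick, tip 30 mm ahead of this point. The lip, 4 mm thick, stands 7 mm above the blade over its full width. The bar rides ahead of the lip and overhangs the tip.
- bar_center (a point): Centre of the loose wooden xylophone bar, 36 mm (x) by 130 mm (y) by 12 mm (z), about 50 g, two small steel dots on top. z up. It starts lying crosswise on the paddle's tip, 2 to 6 mm ahead of the lip, up to 12 mm off-centre sideways, turned up to 0.04 rad; only friction holds it.
- xylo: Toy xylophone frame, fixed; origin on the bench at its empty place, x along the rails from the open end inwards, y across, z up. Rails 40 mm high, inner faces at y = +/-40 mm, outer +/-56; side cheeks 52 mm high, inner faces at y = +/-72, outer +/-80. All start at x = -45 mm, the open end, with no board across it. Between the rails is free space (10 mm high slat at x = 90 to 110).
- xylo_place (a point): Same axes as the xylophone: 40 mm above its origin, at rail top. Four bars already lie on the rails further in; the nearest has a rubber buffer facing the empty place. Its face is 18 to 48 mm ahead (x) of this point, not measured: feel for it. It gives 1 mm per 10 N. Sliding the bar takes under 1 N. A snug press is 6 to 10 N; under 4 N is loose, over 15 N does damage.
Not all that is in view belongs to the job. Of the things shaped like the part that bears paddle_grip, the wooden one is meant.

How it is judged:
By the outcome, as a careful person would: the job done as asked, in the order asked, and still so for the second after the job is handed in, with the robot touching nothing.
It also fails if it takes over 72 s, if anything falls off the work surface, if the arm or the gripper's body presses on something with over 40 N, if the wrist force passes 120 N, or if a joint passes its speed limit or range.

## Working session

There is one attempt and no reset: what is moved stays moved. The work goes in short steps, Python scripts to look and compute and a tool call to move; the robot and the scene stay as the last step left them, time stands still between calls to the robot, and variables do not carry over. Pictures are saved under pics/ and viewed, at most 12 in all, crops included, and the job is handed in when it is done.

Besides the shell and the picture viewer there is one more tool, called after "Call:" as name(argument=value, ...), one argument or row to a line, values as JSON. jog_arm: Moves the arm, as the interface text tells. Shifts and turns lie within -1 to 1; 1 stands for 30 mm of shift or 0.08 rad of turn. Its arguments: {"type":"object","properties":{"motion":{"type":"array","items":{"type":"array","items":{"type":"number"}}},"newtons":{"type":"number"}},"required":["motion"]}

```bash
mkdir -p pics; cat > h.py <<'E'
import numpy as np, cv2
from workcell import bot
from scipy.spatial.transform import Rotation as R
def frame(n):
    s=bot.observe(); f=bot.grab_frame(n)
    return s,f
def cam(s,f):
    h=f["pixels"].shape[0]; F=h/2/np.tan(np.radians(f["fovy"])/2)
    if "rvec" in f:
        Rm=cv2.Rodrigues(np.array(f["rvec"],float))[0]; t=np.array(f["tvec"],float).ravel()
        return F,Rm.T,-Rm.T@t
    M=np.array(f["mount"]); Rt=R.from_euler('xyz',s["tool_rot"]).as_matrix()
    return F,Rt@M[:3,:3],Rt@M[:3,3]+np.array(s["position"])
def ray(s,f,px):
    F,Rw,c=cam(s,f); d=Rw@np.array([(px[0]-f["cx"])/F,(px[1]-f["cy"])/F,1]); return c,d/np.linalg.norm(d)
def onz(s,f,px,z):
    c,d=ray(s,f,px); return c+d*(z-c[2])/d[2]
def proj(s,f,p):
    F,Rw,c=cam(s,f); q=Rw.T@(np.array(p)-c); return np.array([F*q[0]/q[2]+f["cx"],F*q[1]/q[2]+f["cy"]])
def save(f,n): cv2.imwrite("pics/"+n,f["pixels"][:,:,::-1])
E
python3 - <<'E'
from h import *
print(bot.observe())
for n in("scene","top"):
    s,f=frame(n); save(f,n+"1.png"); np.save(n+"1.npy",f,allow_pickle=True)
    print(n,f["fovy"],f["cx"],f["cy"],cam(s,f))
E
```

```text
{'clock': 0.0, 'qpos': array([ 1.24177617,  0.52200872, -0.03633269,  1.60004722,  0.02119946,
        1.02108446, -0.11282226]), 'qd': array([-0.00179343, -0.00214139, -0.00092897, -0.00086918,  0.00054815,
       -0.00139113, -0.00016268]), 'joint_efforts': array([ 2.51531965e-03, -9.27083302e+01,  1.98187485e+00, -3.69922006e+01,
        1.79535424e-02,  8.39207845e-03, -3.60902288e-05]), 'position': array([ 0.15983703, -0.60384706,  0.23071493]), 'tool_rot': array([-3.14043271e+00,  8.08085162e-05,  2.58792985e-01]), 'force': array([ 0.82927141,  0.22015931, -0.64607441]), 'moment': array([-0.01047255, -0.01224979, -0.01644492]), 'finger_force': 0.0, 'grip_width': 0.08550258787671049}
scene 53.285672469440875 311.93213398457004 202.28222577865026 (np.float64(398.6460700087189), array([[-0.06356654,  0.79669675, -0.60102711],
       [ 0.99790467,  0.04346157, -0.04793071],
       [-0.01206466, -0.60281455, -0.79779011]]), array([1.14626064, 0.06111501, 0.78113775]))
top 52.92193265500478 321.8059147551756 203.93655406181364 (np.float64(401.82324964786625), array([[ 0.01351192, -0.99423262,  0.10639046],
       [-0.99987258, -0.01253023,  0.00989029],
       [-0.00850015, -0.10651054, -0.99427524]]), array([0.48538383, 0.00523981, 1.06223258]))
```

View pics/top1.png

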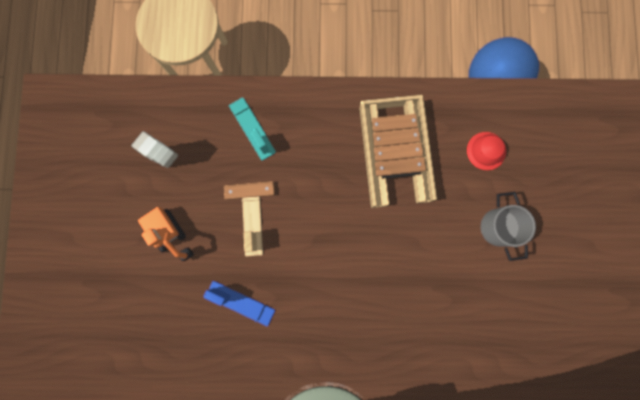

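View pics/scene1.png

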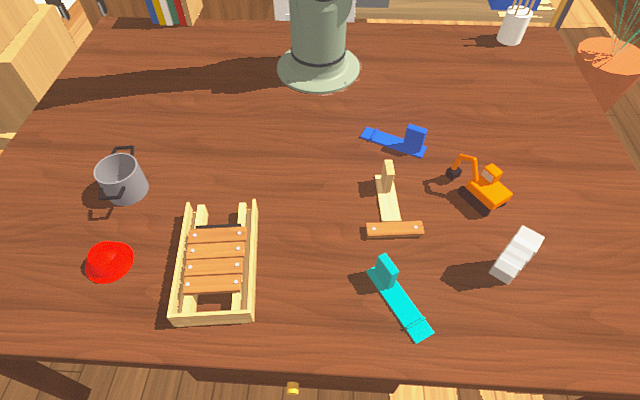

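Scene: the wooden paddle is at top px (252,225), with its grip at about (253,240) and the bar at (248,190). The lookalikes are teal (250,128) and blue (240,303). The wooden one is the right one. The xylophone's open end is at about (403,203), facing the robot.

```bash
python3 - <<'E'
from h import *
f=np.load("top1.npy",allow_pickle=True).item(); s=None
for nm,px,z in [("paddle back",(254,254),.006),("blade near bar",(251,199),.006),("bar",(248,190),.018),("xylo openL",(376,205),.052),("openR",(431,200),.052),("farL",(363,100),.052),("farR",(423,98),.052)]:
    print(nm,onz(s,f,px,z).round(4))
a=f["pixels"][80:270,210:450]; b=np.load("scene1.npy",allow_pickle=True).item()["pixels"][140:340,150:450]
c=cv2.resize(a,None,fx=3,fy=3,interpolation=cv2.INTER_CUBIC); cv2.imwrite("pics/crop_top.png",c[:,:,::-1])
E
```

```text
paddle back [0.4646 0.1911 0.006 ]
blade near bar [0.6092 0.2036 0.006 ]
bar [0.6315 0.21   0.018 ]
xylo openL [ 0.5925 -0.1216  0.052 ]
openR [ 0.607  -0.2603  0.052 ]
farL [ 0.8664 -0.0881  0.052 ]
farR [ 0.8734 -0.2437  0.052 ]
```

View pics/crop_top.png

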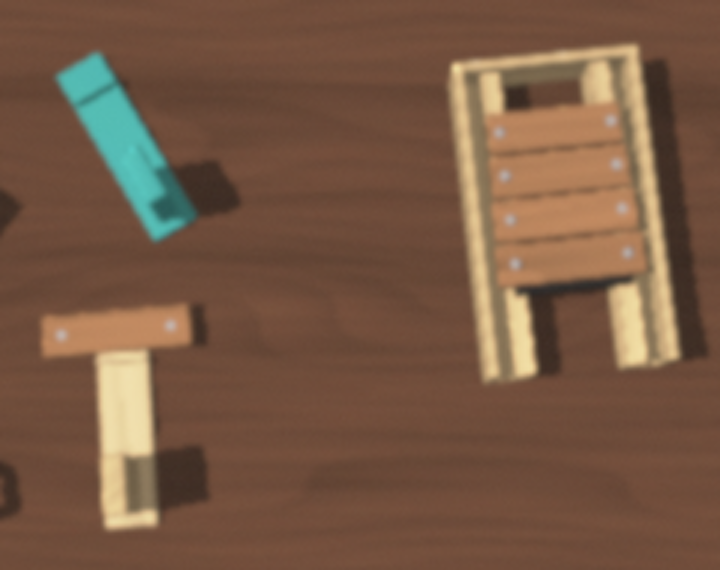

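```bash
cat >> h.py <<'E'
def go(p,yaw=None):
    s=bot.observe(); Rt=R.from_euler('xyz',s["tool_rot"]).as_matrix()
    d=Rt.T@(np.array(p)-s["position"]); print("pos",np.round(s["position"],4),"rot",np.round(s["tool_rot"],4),"shift units",(d/.03).round(3))
    if yaw is not None: print("turn units first",round(-(yaw-s["tool_rot"][2])/.08,3))
E
python3 - <<'E'
from h import *
s,f=frame("wrist"); print(np.round(f["mount"],4),f["fovy"],f["cx"],f["cy"])
E
```

```text
[[ 5.000e-04 -9.449e-01 -3.273e-01  8.370e-02]
 [ 1.000e+00 -0.000e+00  1.700e-03 -9.000e-04]
 [-1.600e-03 -3.273e-01  9.449e-01 -1.429e-01]
 [ 0.000e+00  0.000e+00  0.000e+00  1.000e+00]] 67.84731321526056 320.0772486168781 199.0257311223087
```

Call:
jog_arm(
  motion=[
    [0, 0, -0.5, 0.7, 1],
    [0, 0, -0.5, 0.7, 1],
    [0, 0, 0, 0.7, 1],
    [1, 0, 0, 0, 1],
    [1, 0, 0, 0, 1],
    [1, 0, 0, 0, 1],
    [1, 0, 0, 0, 1],
    [1, 0, 0, 0, 1],
    [1, 0, 0, 0, 1],
    [1, -0.5, 0, 0, 1],
    [1, -1, 0, 0, 1],
    [1, -1, 0, 0, 1],
  ],
)

```text
clock: 1.35
position: [0.4228, -0.5039, 0.2607]
tool_rot: [-3.141, 0.001, 0.09]
force: [0.9, -0.9, -0.2]
grip_width: 0.0855
finger_force: 0.0
```

Call:
jog_arm(
  motion=[
    [0.9, -1, 0, 0, 1],
    [0.9, -1, 0, 0, 1],
    [0.9, -1, 0, 0, 1],
    [0.9, -1, 0, 0, 1],
    [0.9, -1, 0, 0, 1],
    [0.9, -1, 0, 0, 1],
    [0.9, -1, 0, 0, 1],
    [0.9, -1, 0, 0, 1],
    [0, -1, 0, 0, 1],
    [0, -1, 0, 0, 1],
    [0, 0, 0, 0, 1],
    [0, 0, 0, 0, 1],
  ],
)

```text
clock: 2.55
position: [0.61, -0.1863, 0.2613]
tool_rot: [3.142, 0.0, 0.092]
force: [-0.1, -0.5, 0.0]
grip_width: 0.0854
finger_force: 0.0
```

```bash
python3 - <<'E'
from h import *
s,f=frame("wrist"); save(f,"w_xylo.png"); np.save("wx.npy",(s,f),allow_pickle=True); print(s["position"],s["tool_rot"])
E
```

```text
[ 0.60995393 -0.18631812  0.26128171] [3.14150820e+00 1.96809257e-04 9.18023167e-02]
```

View pics/w_xylo.png

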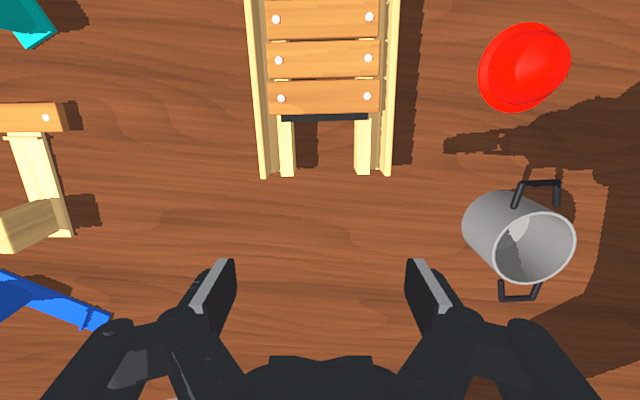

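The xylophone is at the top centre. Its rail ends are at about (286,175) and (362,174), the cheek ends at about (263,178) and (389,176), and the buffer is the dark strip at row 118. The paddle is at the left edge.

```bash
python3 - <<'E'
from h import *
s,f=np.load("wx.npy",allow_pickle=True); g=cv2.cvtColor(f["pixels"],cv2.COLOR_RGB2GRAY)
for r in (140,160): print(r,"252:",g[r,252:302].tolist(),"\n 345:",g[r,345:400].tolist())
for c in (263,286,288,361,364,389): print(c,"col 160-186",g[160:186,c].tolist())
for c in (290,325,360): print(c,"col 105:128",g[100:128,c].tolist())
c=cv2.resize(f["pixels"][90:190,240:410],None,fx=4.5,fy=4.5,interpolation=cv2.INTER_NEAREST); cv2.imwrite("pics/c2.png",c[:,:,::-1])
E
```

```text
140 252: [115, 114, 113, 104, 164, 243, 248, 244, 242, 239, 215, 142, 126, 133, 137, 134, 132, 148, 159, 155, 155, 156, 155, 152, 150, 139, 228, 248, 245, 245, 245, 245, 246, 247, 247, 247, 247, 248, 248, 235, 129, 141, 117, 56, 55, 60, 58, 61, 60, 58] 
 345: [112, 111, 109, 111, 111, 113, 110, 106, 113, 201, 240, 233, 241, 247, 244, 244, 244, 245, 245, 246, 247, 247, 247, 247, 249, 244, 139, 150, 153, 151, 150, 156, 164, 168, 146, 185, 233, 230, 226, 222, 220, 239, 247, 244, 242, 241, 238, 181, 54, 58, 60, 63, 61, 63, 63]
160 252: [108, 108, 106, 106, 107, 92, 186, 246, 248, 244, 243, 238, 196, 132, 131, 138, 137, 134, 139, 155, 157, 154, 154, 153, 152, 149, 141, 187, 243, 248, 246, 246, 246, 247, 247, 248, 247, 247, 248, 249, 244, 133, 141, 115, 60, 59, 57, 63, 61, 61] 
 345: [109, 106, 108, 110, 109, 110, 107, 100, 136, 216, 238, 232, 242, 248, 245, 245, 245, 246, 247, 247, 247, 247, 247, 249, 246, 183, 146, 150, 148, 148, 152, 158, 166, 148, 193, 235, 232, 228, 225, 221, 239, 247, 244, 242, 243, 238, 176, 47, 55, 60, 63, 62, 63, 60, 62]
263 col 160-186 [238, 238, 239, 240, 241, 2
[... 584 characters left out ...]
248, 248, 248, 248, 248, 248, 248, 249, 250, 244, 91, 112, 114, 112, 113, 113, 113, 108, 106, 111, 110]
389 col 160-186 [243, 243, 243, 243, 244, 243, 243, 243, 243, 243, 243, 242, 242, 242, 246, 233, 147, 104, 115, 115, 115, 112, 111, 110, 106, 107]
290 col 105:128 [171, 172, 172, 181, 190, 194, 194, 191, 191, 188, 191, 189, 192, 194, 148, 52, 59, 60, 59, 60, 48, 106, 216, 241, 240, 241, 244, 245]
325 col 105:128 [176, 176, 176, 181, 180, 182, 182, 180, 179, 177, 177, 180, 182, 140, 48, 57, 60, 61, 58, 57, 66, 94, 110, 111, 108, 107, 108, 114]
360 col 105:128 [182, 179, 180, 182, 184, 182, 183, 184, 181, 181, 182, 183, 139, 55, 51, 55, 58, 58, 50, 75, 232, 247, 244, 243, 243, 243, 243, 244]
```

View pics/c2.png

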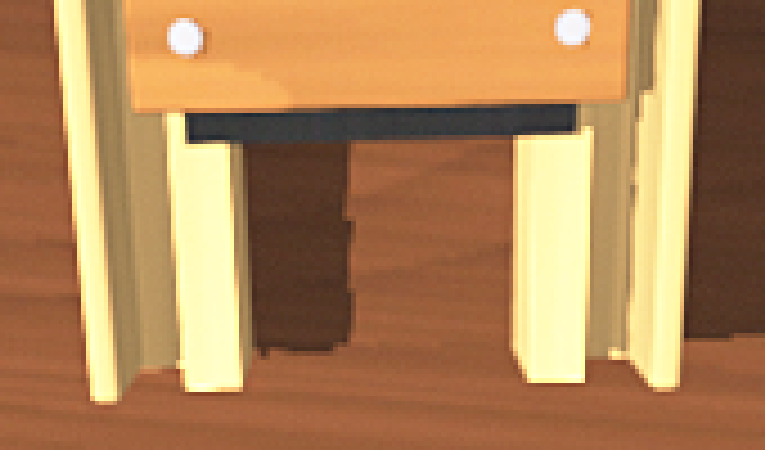

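```bash
python3 - <<'E'
from h import *
s,f=np.load("wx.npy",allow_pickle=True)
P=lambda c,r,z: onz(s,f,(c-.5,r),z)[:2]
for z,a in((.04,[(278.2,140),(371.0,140),(279.6,160),(370.4,160)]),(.052,[(256.6,140),(392.7,140),(258.45,160),(391.66,160)])):
    q=[P(c,r,z) for c,r in a]; m=[(q[0]+q[1])/2,(q[2]+q[3])/2]
    print(z,np.linalg.norm(q[0]-q[1]),"dirs",[np.arctan2(*(v[::-1])) for v in (q[0]-q[2],q[1]-q[3])],"perp",np.arctan2(q[1][1]-q[0][1],q[1][0]-q[0][0])+np.pi/2,"mid",m)
e=[onz(s,f,p,.04)[:2] for p in((286,176.5),(288,176.3),(361,174.4),(364,174.4))]+[onz(s,f,p,.052)[:2] for p in((263,178.9),(389,175.6))]
print(np.round(e,4))
d=(e[2]-e[0]); print("end yaw",np.arctan2(-d[0],-d[1])*-1, e[5]-e[4])
print("buffer lower z.04..",[onz(s,f,(c,r),.042)[:2].round(4) for c,r in((290,120.7),(360,118.5))])
E
```

```text
0.04 0.1125262584820292 dirs [np.float64(0.11637002411048566), np.float64(0.11751759695233893)] perp 0.09208885047752191 mid [array([ 0.64344557, -0.1880289 ]), array([ 0.61905751, -0.19089401])]
0.052 0.15959186595624525 dirs [np.float64(0.11532025863976972), np.float64(0.1191830149250278)] perp 0.09208885047752213 mid [array([ 0.64508845, -0.18776979]), array([ 0.62150477, -0.19054778])]
[[ 0.5936 -0.1445]
 [ 0.5941 -0.147 ]
 [ 0.605  -0.2385]
 [ 0.6053 -0.2422]
 [ 0.5913 -0.1178]
 [ 0.6095 -0.2707]]
end yaw 0.12071733936155694 [ 0.01827121 -0.15294331]
buffer lower z.04.. [array([ 0.6625, -0.1457]), array([ 0.6726, -0.2277])]
```

```bash
python3 -c "
from h import *
go((0.46,0.15,0.26),0.088)"
```

```text
pos [ 0.6098 -0.1873  0.2612] rot [3.1412e+00 2.0000e-04 9.0400e-02] shift units [ -3.959 -11.648   0.038]
turn units first 0.03
```

Call:
jog_arm(
  motion=[
    [-0.3, -1, 0, 0, 1],
    [-0.3, -1, 0, 0, 1],
    [-0.3, -1, 0, 0, 1],
    [-0.3, -1, 0, 0, 1],
    [-0.3, -1, 0, 0, 1],
    [-0.3, -1, 0, 0, 1],
    [-0.3, -1, 0, 0, 1],
    [-0.3, -1, 0, 0, 1],
    [-0.3, -1, 0, 0, 1],
    [-0.3, -1, 0.1, 0, 1],
    [-0.2, -1, 0.4, 0, 1],
    [0, -1, 0.5, 0, 1],
  ],
)

```text
clock: 3.8
position: [0.4819, 0.1633, 0.2315]
tool_rot: [-3.142, -0.001, 0.089]
force: [0.3, -1.3, -1.8]
grip_width: 0.0857
finger_force: 0.0
```

Call:
jog_arm(
  motion=[
    [0, -1, 0.5, 0, 1],
    [0, -0.2, 0.5, 0, 1],
    [0, 0, 0, 0, 1],
    [0, 0, 0, 0, 1],
  ],
)

```text
clock: 4.2
position: [0.479, 0.1978, 0.2015]
tool_rot: [3.141, 0.0, 0.089]
force: [0.1, -0.5, 0.5]
grip_width: 0.0851
finger_force: 0.0
```

```bash
python3 - <<'E'
from h import *
s,f=frame("wrist"); save(f,"w_pad.png"); np.save("wp.npy",(s,f),allow_pickle=True); print(s["position"],s["tool_rot"])
E
```

```text
[0.47897247 0.19779357 0.20148423] [3.14101582e+00 3.09927902e-04 8.92003485e-02]
```

View pics/w_pad.png

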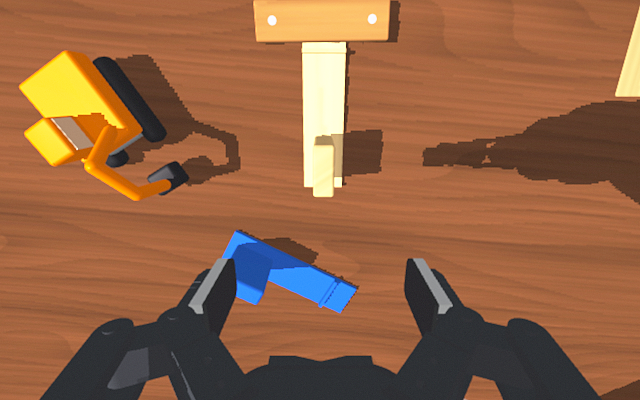

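The paddle's blade is at cols 302–346 and rows 42–186. The grip top is at about (313–333, 145–196). The bar is at rows 0–42 with dots at (272,20) and (372,18). The digger at (110,120) and the blue paddle at (290,275) are clear of the grip.

```bash
python3 - <<'E'
from h import *
s,f=np.load("wp.npy",allow_pickle=True); p=f["pixels"].astype(int)
hsv=cv2.cvtColor(f["pixels"],cv2.COLOR_RGB2HSV)
g=cv2.cvtColor(f["pixels"],cv2.COLOR_RGB2GRAY)
for r in (70,80,90,120,160,180,190): print(r,"298:",g[r,298:352].tolist())
for c in (308,320,323,326,330): print(c,"138:",g[138:200,c].tolist())
for c in (305,320,340): print(c,"36:",g[34:58,c].tolist())
m=((hsv[...,1]<40)&(hsv[...,2]>200)).astype(np.uint8); m[40:]=0; m[:,:250]=0;m[:,395:]=0
n,l,st,ce=cv2.connectedComponentsWithStats(m); 
for a,c in zip(st[1:],ce[1:]):
    if a[4]>15: print("dot",c,a[4],onz(s,f,c,.018+.0))
E
```

```text
70 298: [120, 120, 117, 105, 207, 249, 251, 250, 250, 251, 250, 251, 251, 250, 251, 250, 250, 250, 250, 249, 250, 250, 250, 251, 251, 251, 251, 251, 251, 251, 251, 251, 251, 251, 251, 250, 250, 251, 250, 250, 251, 250, 250, 250, 250, 251, 247, 105, 52, 61, 94, 125, 123, 120]
80 298: [125, 125, 123, 114, 178, 247, 251, 251, 250, 251, 251, 251, 251, 250, 250, 250, 250, 250, 250, 250, 250, 250, 250, 250, 251, 251, 251, 251, 251, 251, 251, 251, 251, 251, 251, 250, 250, 251, 250, 250, 250, 250, 250, 250, 250, 251, 247, 36, 62, 64, 62, 92, 125, 119]
90 298: [115, 115, 113, 104, 167, 247, 252, 251, 250, 251, 251, 251, 251, 251, 250, 251, 250, 250, 250, 249, 249, 248, 248, 248, 248, 250, 250, 251, 251, 251, 251, 252, 251, 251, 251, 251, 250, 250, 251, 251, 251, 250, 250, 250, 251, 249, 217, 40, 59, 60, 90, 119, 114, 115]
120 298: [113, 114, 112, 107, 92, 236, 252, 251, 250, 251, 251, 251, 251, 251, 251, 250, 250, 250, 250, 250, 250, 249, 248, 248, 249, 250, 250, 251, 251, 251, 251, 251, 251, 251, 251, 250, 251, 251, 250, 251, 250, 250, 250, 251, 251, 242, 39, 61, 61, 96, 124, 119, 120, 117]

[... 2247 characters left out ...]
 243, 243, 242, 242, 244, 245, 247, 246, 247, 245, 243, 239, 239, 240, 242, 244, 244, 244, 245, 245, 245, 246, 247, 248, 248, 247, 247, 247, 247, 246, 247, 248, 235, 140, 116, 123]
305 36: [199, 199, 196, 199, 199, 197, 166, 101, 200, 249, 251, 250, 250, 250, 249, 248, 248, 250, 229, 233, 252, 251, 250, 250]
320 36: [200, 198, 199, 199, 199, 192, 162, 82, 237, 252, 251, 250, 250, 250, 249, 247, 248, 250, 230, 233, 252, 251, 250, 250]
340 36: [199, 195, 197, 199, 196, 186, 144, 105, 246, 253, 251, 250, 250, 250, 249, 249, 248, 250, 235, 228, 251, 251, 250, 250]
dot [271.5625   19.96875] 64 [0.62676503 0.25795423 0.018     ]
dot [371.80882353  18.51470588] 68 [0.63665162 0.16219482 0.018     ]
```

```bash
python3 - <<'E'
from h import *
s,f=np.load("wp.npy",allow_pickle=True)
P=lambda c,r,z: onz(s,f,(c-.5,r),z)[:2]
L=[P(302.35,70,.006),P(303.1,120,.006),P(303.9,180,.006)];Rr=[P(345,70,.006),P(343.96,120,.006),P(342,180,.006)]
mid=[(a+b)/2 for a,b in zip(L,Rr)]; print("w",[np.linalg.norm(a-b) for a,b in zip(L,Rr)],"mid",np.round(mid,4),"yaw",[np.arctan2(*(q[0]-q[2])[::-1]) for q in (L,Rr,mid)])
yaw=np.arctan2(*(mid[0]-mid[2])[::-1]); u=np.array([np.cos(yaw),np.sin(yaw)])
b=onz(s,f,(308,186.7),.006)[:2]; bt=(mid[0]+u*((b-mid[0])@u)); print("back",bt,"grip from back",bt+.035*u)
print("lip foot pred",bt+.147*u, "lip rear edge px",onz(s,f,(320,52.3),.006))
print("grip top", [onz(s,f,q,.076)[:2].round(4) for q in((323,145),(323,196.4),(312.2,190),(332.4,190))])
d=np.array([-.0959+0, .0])
D=onz(s,f,(271.56,19.97),.018)-onz(s,f,(371.81,18.51),.018); print("bar yaw",np.arctan2(-D[0],D[1]),"bar c",(onz(s,f,(271.56,19.97),.018)+onz(s,f,(371.81,18.51),.018))/2)
g=bt+.035*u; go((g[0],g[1],.03),yaw)
E
```

```text
w [np.float64(0.04464477292965937), np.float64(0.04505247475123465), np.float64(0.04488184412251026)] mid [[0.5881 0.2044]
 [0.5376 0.1998]
 [0.4693 0.1942]] yaw [np.float64(0.08497279955985004), np.float64(0.08696242568414407), np.float64(0.08596775303294116)]
back [0.46108178 0.1934522 ] grip from back [0.49595253 0.19645737]
lip foot pred [0.60753892 0.2060739 ] lip rear edge px [0.60449155 0.20921189 0.006     ]
grip top [array([0.521 , 0.1991]), array([0.4725, 0.1946]), array([0.4779, 0.2054]), array([0.4796, 0.1864])]
bar yaw 0.10293104626433007 bar c [0.6317097  0.21007543 0.018     ]
pos [0.4792 0.1978 0.2019] rot [ 3.1413e+00 -5.0000e-04  8.8800e-02] shift units [0.551 0.091 5.729]
turn units first 0.035
```

Call:
jog_arm(
  motion=[
    [0.28, 0.04, 0.5, 0.035, 1],
    [0.28, 0.04, 1, 0, 1],
    [0, 0, 1, 0, 1],
    [0, 0, 1, 0, 1],
    [0, 0, 1, 0, 1],
    [0, 0, 0.8, 0, 1],
    [0, 0, 0.5, 0, 1],
    [0, 0, 0.06, 0, 1],
    [0, 0, 0, 0, 1],
    [0, 0, 0, 0, 1],
  ],
)

```text
clock: 5.25
position: [0.4963, 0.198, 0.0267]
tool_rot: [-3.141, -0.002, 0.087]
force: [-0.3, 0.3, -0.6]
grip_width: 0.0856
finger_force: 0.0
```

```bash
python3 - <<'E'
from h import *
go((.4965,.1966,.026),.086)
s,f=frame("wrist"); save(f,"w_pre.png")
E
```

```text
pos [0.4963 0.198  0.0267] rot [-3.1412e+00 -1.6000e-03  8.7200e-02] shift units [0.004 0.046 0.024]
turn units first 0.015
```

View pics/w_pre.png

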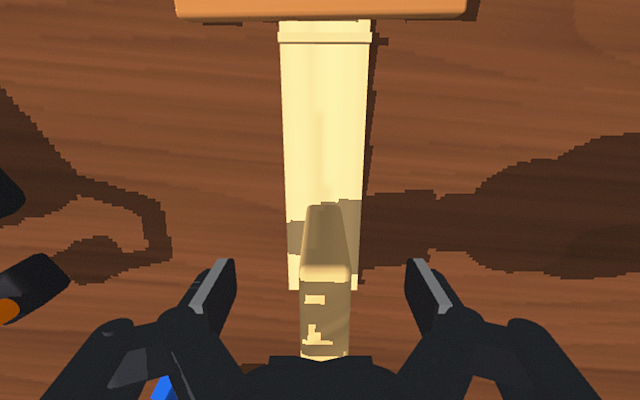

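The grip sits between the pads at about (325,290), near centre. Closing gently.

Call:
jog_arm(
  motion=[
    [0, 0.05, 0.02, 0, 0.7],
    [0, 0, 0, 0, 0.5],
    [0, 0, 0, 0, 0.4],
    [0, 0, 0, 0, 0.33],
    [0, 0, 0, 0, 0.28],
    [0, 0, 0, 0, 0.24],
    [0, 0, 0, 0, 0.2],
    [0, 0, 0, 0, 0.15],
    [0, 0, 0, 0, 0.1],
  ],
  newtons=20,
)

```text
clock: 6.2
position: [0.4955, 0.1966, 0.0249]
tool_rot: [3.142, -0.0, 0.088]
force: [0.8, -1.5, 1.7]
grip_width: 0.0197
finger_force: 22.5
```

Call:
jog_arm(
  motion=[
    [0, 0, 0, 0, 0],
    [0, 0, 0, 0, 0],
    [0, 0, 0, 0, 0],
    [0, 0, 0, 0, 0],
  ],
  newtons=100,
)

```text
clock: 6.6
position: [0.4956, 0.1965, 0.0251]
tool_rot: [3.142, -0.0, 0.088]
force: [-1.2, -2.1, 5.0]
grip_width: 0.0189
finger_force: 98.0
```

```bash
python3 - <<'E'
from h import *
s,f=frame("wrist"); print({k:np.round(s[k],4) for k in("clock","position","tool_rot","force","moment","grip_width","finger_force")})
g=cv2.cvtColor(f["pixels"],cv2.COLOR_RGB2GRAY)
for c in (290,325,360): print(g[5:55,c].tolist())
for r in (80,150): print(g[r,276:296].tolist(),g[r,360:376].tolist())
E
```

```text
{'clock': np.float64(6.6), 'position': array([0.4956, 0.1965, 0.0251]), 'tool_rot': array([ 3.1415e+00, -1.0000e-04,  8.7900e-02]), 'force': array([-1.1844, -2.0714,  4.9802]), 'moment': array([-0.2692,  0.302 , -0.0351]), 'grip_width': np.float64(0.0189), 'finger_force': np.float64(98.0187)}
[159, 162, 159, 150, 145, 142, 129, 104, 85, 81, 71, 59, 167, 235, 239, 235, 234, 236, 235, 235, 236, 235, 236, 235, 228, 225, 227, 225, 226, 226, 226, 228, 233, 210, 118, 104, 211, 243, 237, 235, 236, 236, 236, 236, 236, 235, 236, 235, 234, 235]
[161, 159, 153, 148, 143, 137, 116, 94, 81, 81, 74, 72, 105, 221, 244, 239, 236, 237, 237, 236, 237, 237, 238, 237, 230, 226, 227, 227, 227, 227, 227, 228, 232, 218, 145, 89, 211, 244, 239, 237, 237, 237, 237, 237, 237, 237, 237, 237, 237, 237]
[161, 156, 149, 146, 142, 128, 102, 84, 81, 75, 61, 157, 230, 234, 230, 230, 230, 231, 230, 229, 230, 231, 230, 230, 227, 226, 225, 226, 226, 226, 227, 227, 230, 217, 146, 99, 104, 202, 237, 231, 230, 230, 230, 230, 229, 230, 228, 228, 229, 229]
[68, 173, 236, 234, 231, 232, 232, 233, 233, 234, 235, 235, 235, 235, 236, 236, 235, 236, 235, 235] [228, 229, 229, 237, 217, 64, 38, 49, 51, 46, 45, 70, 93, 88, 86, 88]
[89, 90, 88, 72, 187, 242, 233, 232, 233, 235, 233, 233, 235, 235, 235, 236, 236, 236, 236, 236] [229, 159, 25, 45, 45, 45, 70, 95, 90, 90, 89, 88, 86, 88, 86, 87]
```

Call:
jog_arm(
  motion=[
    [0, 0, -0.04, 0, 0],
    [0, 0, -0.1, 0, 0],
    [0, 0, -0.18, 0, 0],
    [0, 0, -0.26, 0, 0],
    [0, 0, -0.34, 0, 0],
    [0, 0, -0.36, 0, 0],
    [0, 0, -0.34, 0, 0],
    [0, 0, -0.26, 0, 0],
    [0, 0, -0.18, 0, 0],
    [0, 0, -0.1, 0, 0],
    [0, 0, -0.04, 0, 0],
    [0, 0, 0, 0, 0],
  ],
)

```text
clock: 7.85
position: [0.4954, 0.1966, 0.0908]
tool_rot: [3.142, 0.0, 0.088]
force: [-0.4, -0.3, -2.5]
grip_width: 0.0189
finger_force: 97.5
```

```bash
python3 - <<'E'
from h import *
s,f=frame("wrist"); print({k:np.round(s[k],4) for k in("clock","position","tool_rot","force","moment","grip_width","finger_force")})
g=cv2.cvtColor(f["pixels"],cv2.COLOR_RGB2GRAY)
for c in (290,325,360): print(g[5:55,c].tolist())
for r in (80,150): print(g[r,276:296].tolist(),g[r,360:376].tolist())
s,f=frame("scene"); c=cv2.resize(f["pixels"][120:280,330:490],None,fx=3,fy=3,interpolation=cv2.INTER_CUBIC); cv2.imwrite("pics/lift.png",c[:,:,::-1])
E
```

```text
{'clock': np.float64(7.85), 'position': array([0.4954, 0.1966, 0.0908]), 'tool_rot': array([3.1415e+00, 2.0000e-04, 8.8000e-02]), 'force': array([-0.439 , -0.2589, -2.5425]), 'moment': array([-0.0439,  0.0488, -0.0628]), 'grip_width': np.float64(0.0189), 'finger_force': np.float64(97.5216)}
[160, 162, 159, 154, 146, 143, 133, 109, 90, 77, 71, 69, 75, 208, 243, 236, 235, 235, 236, 235, 235, 235, 235, 235, 229, 225, 225, 226, 226, 227, 226, 226, 232, 218, 145, 98, 209, 243, 237, 236, 236, 236, 236, 235, 236, 236, 235, 236, 235, 236]
[160, 161, 154, 147, 143, 136, 122, 97, 85, 82, 81, 66, 99, 220, 244, 238, 237, 237, 237, 237, 237, 237, 237, 236, 231, 224, 227, 227, 226, 227, 226, 228, 232, 220, 145, 89, 186, 238, 240, 238, 237, 237, 237, 237, 237, 237, 237, 237, 237, 236]
[158, 157, 151, 145, 143, 128, 105, 89, 80, 78, 66, 118, 216, 237, 232, 230, 230, 230, 230, 230, 230, 230, 229, 230, 228, 226, 226, 227, 226, 226, 226, 227, 229, 227, 175, 98, 102, 202, 238, 231, 230, 229, 229, 229, 227, 229, 229, 229, 228, 229]
[77, 190, 242, 233, 232, 232, 233, 232, 233, 233, 234, 234, 235, 235, 235, 235, 235, 235, 235, 235] [229, 228, 230, 239, 212, 51, 45, 50, 52, 50, 52, 52, 53, 52, 51, 53]
[84, 85, 84, 64, 189, 241, 233, 232, 231, 234, 234, 234, 234, 236, 235, 236, 236, 236, 236, 236] [229, 163, 28, 44, 50, 52, 50, 53, 48, 50, 48, 48, 52, 52, 52, 50]
```

View pics/lift.png

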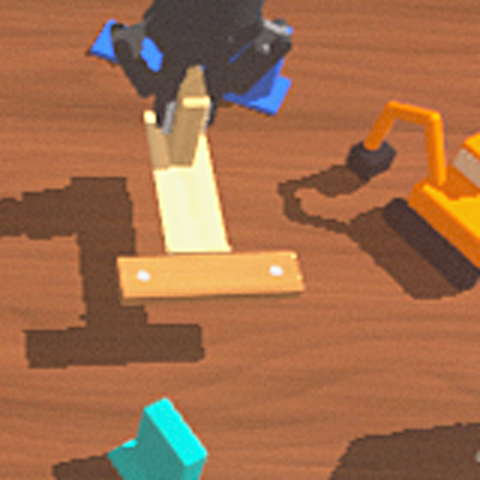

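The lift is good: the paddle is level and the bar is still ahead of the lip. Now carrying it gently.

Call:
jog_arm(
  motion=[
    [0, 0, 0, -0.06, 0],
    [0, 0, 0, -0.13, 0],
    [0, 0, 0, -0.13, 0],
    [0, 0, 0, -0.05, 0],
    [-0.01, 0.08, 0, 0, 0],
    [-0.02, 0.16, 0, 0, 0],
    [-0.03, 0.24, 0, 0, 0],
    [-0.04, 0.32, 0, 0, 0],
    [-0.05, 0.4, 0, 0, 0],
    [-0.06, 0.48, 0, 0, 0],
    [-0.07, 0.54, 0, 0, 0],
    [-0.08, 0.6, 0, 0, 0],
  ],
)

```text
clock: 9.15
position: [0.4946, 0.1097, 0.0909]
tool_rot: [3.141, 0.0, 0.117]
force: [-0.6, -0.7, -2.4]
grip_width: 0.019
finger_force: 97.6
```

Call:
jog_arm(
  motion=[
    [-0.08, 0.6, 0, 0, 0],
    [-0.08, 0.6, 0, 0, 0],
    [-0.08, 0.6, 0, 0, 0],
    [-0.08, 0.6, 0, 0, 0],
    [-0.08, 0.6, 0, 0, 0],
    [-0.08, 0.6, 0, 0, 0],
    [-0.08, 0.6, 0, 0, 0],
    [-0.08, 0.6, 0, 0, 0],
    [-0.08, 0.6, 0, 0, 0],
    [-0.08, 0.6, 0, 0, 0],
    [-0.08, 0.6, 0, 0, 0],
    [-0.08, 0.6, 0, 0, 0],
  ],
)

```text
clock: 10.35
position: [0.4908, -0.1084, 0.0909]
tool_rot: [3.141, 0.0, 0.117]
force: [-0.4, 0.3, -2.6]
grip_width: 0.0188
finger_force: 97.6
```

Call:
jog_arm(
  motion=[
    [-0.08, 0.6, 0, 0, 0],
    [-0.07, 0.58, 0, 0, 0],
    [-0.06, 0.52, 0, 0, 0],
    [-0.06, 0.46, 0, 0, 0],
    [-0.05, 0.4, 0, 0, 0],
    [-0.04, 0.32, 0, 0, 0],
    [-0.02, 0.22, 0, 0, 0],
    [-0.01, 0.12, 0, 0, 0],
    [0, 0.06, 0, 0, 0],
    [0, 0, 0, 0, 0],
    [0, 0, 0, 0, 0],
    [0, 0, 0, 0, 0],
  ],
)

```text
clock: 11.55
position: [0.4914, -0.2052, 0.0909]
tool_rot: [-3.141, -0.0, 0.118]
force: [1.0, 0.2, -2.3]
grip_width: 0.0188
finger_force: 97.6
```

```bash
python3 - <<'E'
from h import *
go((.4913,-.2070,.0908),.118)
s,f=frame("wrist"); save(f,"w_over.png"); np.save("wo.npy",(s,f),allow_pickle=True); print(s["force"],s["clock"])
g=cv2.cvtColor(f["pixels"],cv2.COLOR_RGB2GRAY)
for c in (290,325,360): print(g[5:45,c].tolist())
E
```

```text
pos [ 0.4914 -0.2052  0.0909] rot [-3.1414 -0.      0.1182] shift units [-0.012  0.058  0.003]
turn units first 0.003
[ 1.0020553   0.20423057 -2.32116724] 11.55
[160, 161, 158, 152, 144, 141, 128, 107, 88, 75, 68, 66, 71, 205, 242, 235, 234, 234, 235, 234, 234, 234, 235, 235, 229, 225, 224, 225, 225, 225, 225, 226, 231, 216, 142, 95, 207, 243, 236, 235]
[159, 158, 152, 147, 141, 134, 116, 94, 79, 81, 79, 68, 108, 132, 215, 245, 239, 236, 235, 236, 236, 236, 236, 236, 230, 224, 225, 227, 227, 225, 226, 226, 231, 219, 146, 98, 111, 218, 246, 238]
[157, 156, 149, 144, 139, 128, 104, 82, 68, 71, 67, 65, 198, 238, 230, 229, 230, 229, 228, 229, 228, 229, 229, 229, 227, 225, 225, 225, 225, 225, 226, 225, 228, 225, 170, 93, 171, 229, 232, 230]
```

View pics/w_over.png

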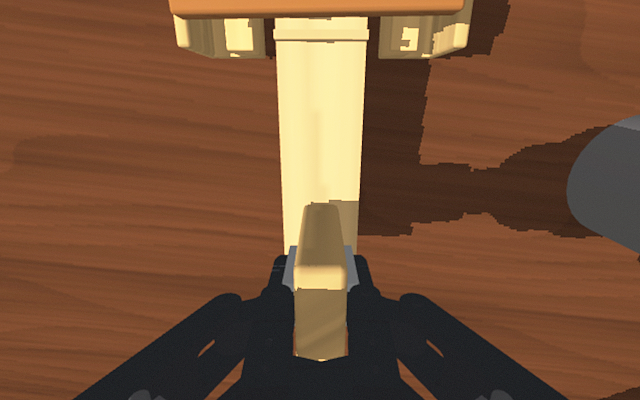

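Call:
jog_arm(
  motion=[
    [0, 0.02, 0, 0, 0],
    [0, 0.03, 0, 0, 0],
    [0, 0, 0.03, 0, 0],
    [0, 0, 0.08, 0, 0],
    [0, 0, 0.14, 0, 0],
    [0, 0, 0.18, 0, 0],
    [0, 0, 0.18, 0, 0],
    [0, 0, 0.14, 0, 0],
    [0, 0, 0.1, 0, 0],
    [0, 0, 0.06, 0, 0],
    [0, 0, 0.03, 0, 0],
    [0, 0, 0.03, 0, 0],
  ],
)

```text
clock: 12.8
position: [0.4916, -0.2072, 0.0618]
tool_rot: [3.142, -0.0, 0.118]
force: [-0.2, -0.7, -1.7]
grip_width: 0.0187
finger_force: 97.6
```

Call:
jog_arm(
  motion=[
    [0, 0, 0.03, 0, 0],
    [0, 0, 0.03, 0, 0],
    [0, 0, 0.03, 0, 0],
    [0, 0, 0.03, 0, 0],
    [0, 0, 0.03, 0, 0],
    [0, 0, 0, 0, 0],
    [0, 0, 0, 0, 0],
  ],
)

```text
clock: 13.5
position: [0.4916, -0.2071, 0.0573]
tool_rot: [3.142, -0.0, 0.118]
force: [-0.9, -0.1, -1.5]
grip_width: 0.0188
finger_force: 97.6
```

```bash
python3 - <<'E'
from h import *
s,f=frame("wrist"); save(f,"w_down.png"); print(s["position"],s["tool_rot"],s["force"],s["moment"],s["clock"])
a=f["pixels"][0:110,150:490]
s,t=frame("scene"); b=t["pixels"][170:280,150:320]
a=cv2.resize(a,(680,220)); b=cv2.resize(b,(510,330),interpolation=cv2.INTER_CUBIC)
c=np.zeros((560,680,3),np.uint8); c[:220]=a; c[225:555,:510]=b; cv2.imwrite("pics/down.png",c[:,:,::-1])
E
```

```text
[ 0.49159182 -0.20713933  0.05731143] [ 3.14159183e+00 -8.54005449e-05  1.17587405e-01] [-0.88569928 -0.11615824 -1.48359358] [-0.03699307  0.07252663 -0.02920226] 13.5
```

View pics/down.png

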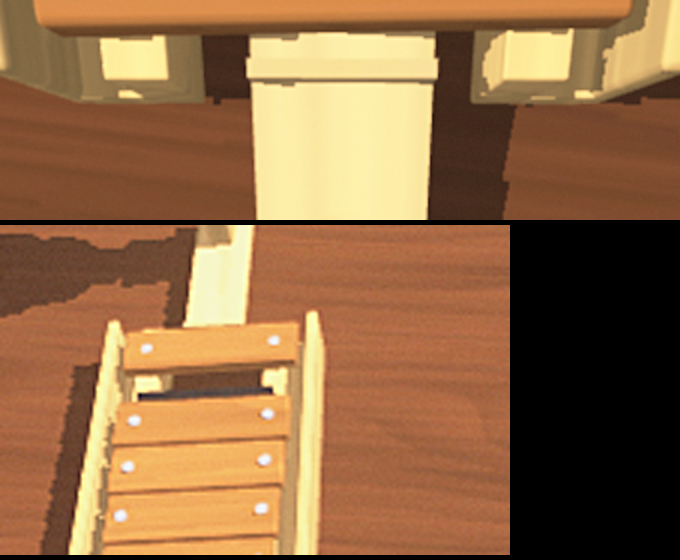

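The bar rests centred on the rails between the cheeks, with the blade free beneath it. Sliding it forward next.

Call:
jog_arm(
  motion=[
    [0.05, 0, 0, 0, 0],
    [0.08, 0, 0, 0, 0],
    [0.08, 0, 0, 0, 0],
    [0.08, 0, 0, 0, 0],
    [0.08, 0, 0, 0, 0],
    [0.08, 0, 0, 0, 0],
    [0.08, 0, 0, 0, 0],
    [0.07, 0, 0, 0, 0],
    [0.05, 0, 0, 0, 0],
    [0.03, 0, 0, 0, 0],
    [0, 0, 0, 0, 0],
    [0, 0, 0, 0, 0],
  ],
)

```text
clock: 14.8
position: [0.5118, -0.2048, 0.0573]
tool_rot: [-3.142, 0.0, 0.118]
force: [-0.4, 0.1, -1.7]
grip_width: 0.0189
finger_force: 97.5
```

```bash
cat >> h.py <<'E'
O=np.array([.6441,-.1879]); U=np.array([np.cos(.118),np.sin(.118)])
def st():
    s=bot.observe(); v=np.array(s["position"])[:2]-O
    print("t",round(float(s["clock"]),2),"grip rel x",round(float(v@U)*1e3+1,2),"y",round(float(v@[-U[1],U[0]])*1e3,2),"z",round(float(s["position"][2]),4),"F along",round(float(np.array(s["force"])[:2]@U),2),"F",np.round(s["force"],1),"M",np.round(s["moment"],2),"rot",np.round(s["tool_rot"],4))
E
python3 -c "
from h import *
st()
s,f=frame('wrist'); save(f,'w_s1.png'); g=cv2.cvtColor(f['pixels'],cv2.COLOR_RGB2GRAY)
for c in (190,290,325,360,450): print(g[5:45,c].tolist())"
```

```text
t 14.8 grip rel x -132.4 y -1.16 z 0.0573 F along -0.39 F [-0.4  0.1 -1.7] M [0.02 0.01 0.  ] rot [-3.1416  0.      0.1176]
[159, 158, 159, 158, 158, 159, 158, 158, 158, 160, 161, 159, 162, 162, 161, 156, 148, 141, 133, 116, 94, 78, 78, 69, 94, 118, 123, 122, 123, 115, 113, 113, 112, 111, 107, 109, 104, 103, 103, 100]
[158, 159, 158, 158, 159, 159, 159, 157, 159, 158, 158, 157, 159, 158, 161, 158, 150, 145, 138, 127, 98, 80, 71, 91, 196, 234, 225, 223, 224, 224, 225, 226, 231, 205, 119, 99, 206, 241, 235, 234]
[162, 161, 159, 159, 158, 159, 159, 158, 155, 157, 156, 155, 155, 160, 160, 158, 147, 144, 142, 128, 104, 82, 70, 83, 198, 234, 227, 224, 224, 224, 225, 225, 231, 216, 141, 89, 211, 245, 238, 236]
[160, 157, 159, 159, 158, 157, 157, 157, 156, 156, 153, 155, 157, 156, 158, 157, 148, 141, 142, 130, 102, 77, 68, 84, 195, 234, 226, 223, 224, 225, 223, 224, 229, 214, 145, 95, 172, 229, 232, 229]
[158, 157, 154, 156, 155, 155, 151, 152, 151, 151, 151, 150, 151, 152, 156, 154, 151, 144, 139, 133, 111, 87, 76, 73, 65, 86, 107, 103, 102, 101, 98, 100, 100, 97, 92, 91, 88, 119, 146, 143]
```

Call:
jog_arm(
  motion=[
    [0.03, 0, 0, 0, 0],
    [0.03, 0, 0, 0, 0],
    [0.03, 0, 0, 0, 0],
    [0.03, 0, 0, 0, 0],
    [0, 0, 0, 0, 0],
  ],
)

```text
clock: 15.35
position: [0.5156, -0.2043, 0.0573]
tool_rot: [3.142, -0.0, 0.118]
force: [-1.4, 0.1, -1.1]
grip_width: 0.0191
finger_force: 97.5
```

```bash
python3 -c "
from h import *
st()
s,f=frame('scene'); c=cv2.resize(f['pixels'][185:255,170:260],None,fx=8,fy=8,interpolation=cv2.INTER_CUBIC); cv2.imwrite('pics/gap.png',c[:,:,::-1])
w=np.array([[.6441,-.1879]]); 
for x in (.018,.024,.03,.036):
  for z in (.04,.05): print(x,z,[ (proj(s,f,[*(O+U*x+np.array([-U[1],U[0]])*y),z])).round(1) for y in(-.05,.05)])
g=cv2.cvtColor(f['pixels'],cv2.COLOR_RGB2GRAY)
for c in (200,215,230): print(g[200:245,c].tolist())"
```

```text
t 15.35 grip rel x -128.57 y -1.17 z 0.0573 F along -1.37 F [-1.4  0.1 -1.1] M [ 0.03 -0.   -0.02] rot [ 3.1416e+00 -2.0000e-04  1.1760e-01]
0.018 0.04 [array([197.4, 225.8]), array([242.1, 223.5])]
0.018 0.05 [array([196.3, 223.3]), array([241.5, 221. ])]
0.024 0.04 [array([197.1, 228.1]), array([242. , 225.7])]
0.024 0.05 [array([196. , 225.6]), array([241.3, 223.2])]
0.03 0.04 [array([196.8, 230.3]), array([241.9, 228. ])]
0.03 0.05 [array([195.7, 227.8]), array([241.2, 225.5])]
0.036 0.04 [array([196.4, 232.6]), array([241.7, 230.2])]
0.036 0.05 [array([195.3, 230.1]), array([241. , 227.7])]
[119, 122, 117, 111, 196, 248, 242, 240, 240, 240, 242, 216, 183, 189, 191, 188, 189, 195, 187, 191, 191, 190, 187, 177, 121, 86, 85, 72, 107, 196, 184, 183, 182, 179, 183, 180, 178, 181, 184, 185, 188, 187, 154, 128, 195]
[241, 240, 240, 241, 240, 241, 241, 240, 241, 243, 232, 185, 188, 192, 191, 189, 189, 189, 191, 193, 196, 188, 177, 149, 92, 78, 73, 93, 168, 182, 180, 180, 180, 178, 177, 178, 176, 181, 183, 187, 186, 158, 116, 181, 190]
[245, 245, 245, 247, 245, 240, 240, 239, 240, 227, 188, 188, 188, 191, 188, 187, 188, 191, 191, 191, 185, 180, 162, 94, 81, 79, 88, 148, 193, 187, 181, 177, 173, 173, 173, 176, 179, 185, 183, 186, 169, 107, 172, 196, 189]
```

Call:
jog_arm(
  motion=[
    [0.02, 0, 0, 0, 0],
    [0.02, 0, 0, 0, 0],
    [0, 0, 0, 0, 0],
    [0, 0, 0, 0, 0],
  ],
)

```text
clock: 15.8
position: [0.5166, -0.2042, 0.0573]
tool_rot: [-3.142, -0.0, 0.118]
force: [-0.5, -0.3, -1.2]
grip_width: 0.019
finger_force: 97.5
```

Call:
jog_arm(
  motion=[
    [0.015, 0, 0, 0, 0],
    [0.015, 0, 0, 0, 0],
    [0, 0, 0, 0, 0],
    [0, 0, 0, 0, 0],
  ],
)

```text
clock: 16.2
position: [0.5175, -0.2041, 0.0573]
tool_rot: [-3.142, -0.0, 0.118]
force: [0.0, 0.6, -2.3]
grip_width: 0.019
finger_force: 97.5
```

Call:
jog_arm(
  motion=[
    [0.015, 0, 0, 0, 0],
    [0.015, 0, 0, 0, 0],
    [0, 0, 0, 0, 0],
    [0, 0, 0, 0, 0],
  ],
)

```text
clock: 16.6
position: [0.5184, -0.204, 0.0573]
tool_rot: [-3.142, -0.0, 0.118]
force: [-0.7, -0.4, -1.0]
grip_width: 0.019
finger_force: 97.5
```

Call:
jog_arm(
  motion=[
    [0.015, 0, 0, 0, 0],
    [0.015, 0, 0, 0, 0],
    [0, 0, 0, 0, 0],
    [0, 0, 0, 0, 0],
  ],
)

```text
clock: 17.0
position: [0.5193, -0.2039, 0.0573]
tool_rot: [-3.142, -0.0, 0.118]
force: [-0.3, -0.6, -1.8]
grip_width: 0.0189
finger_force: 97.5
```

Call:
jog_arm(
  motion=[
    [0.02, 0, 0, 0, 0],
    [0, 0, 0, 0, 0],
    [0, 0, 0, 0, 0],
  ],
)

```text
clock: 17.3
position: [0.5196, -0.2039, 0.0572]
tool_rot: [-3.142, 0.001, 0.117]
force: [-2.9, -0.6, -0.3]
grip_width: 0.0189
finger_force: 97.6
```

Call:
jog_arm(
  motion=[
    [0.02, 0, 0, 0, 0],
    [0, 0, 0, 0, 0],
    [0, 0, 0, 0, 0],
  ],
)

```text
clock: 17.6
position: [0.5198, -0.2038, 0.0572]
tool_rot: [-3.141, 0.001, 0.117]
force: [-5.6, -1.7, 1.3]
grip_width: 0.0187
finger_force: 97.7
```

Call:
jog_arm(
  motion=[
    [0.015, 0, 0, 0, 0],
    [0, 0, 0, 0, 0],
    [0, 0, 0, 0, 0],
  ],
)

```text
clock: 17.9
position: [0.5199, -0.2038, 0.0571]
tool_rot: [-3.141, 0.002, 0.117]
force: [-6.4, -0.2, 2.5]
grip_width: 0.0191
finger_force: 97.8
```

```bash
python3 -c "
from h import *
st()"
```

```text
t 17.9 grip rel x -124.19 y -1.21 z 0.0571 F along -6.41 F [-6.4 -0.2  2.5] M [-0.13  1.48  0.01] rot [-3.1414e+00  1.9000e-03  1.1730e-01]
```

Call:
jog_arm(
  motion=[
    [0.01, 0, 0, 0, 0],
    [0, 0, 0, 0, 0],
    [0, 0, 0, 0, 0],
  ],
)

```text
clock: 18.2
position: [0.5199, -0.2038, 0.0571]
tool_rot: [-3.141, 0.002, 0.117]
force: [-8.6, -1.5, 3.2]
grip_width: 0.019
finger_force: 97.8
```

Call:
jog_arm(
  motion=[
    [0, 0, 0, 0, 0],
    [0, 0, 0, 0, 0],
    [0, 0, 0, 0, 0],
  ],
)

```text
clock: 18.5
position: [0.52, -0.2039, 0.0571]
tool_rot: [-3.141, 0.002, 0.117]
force: [-8.8, -0.9, 2.2]
grip_width: 0.0187
finger_force: 97.8
```

Call:
jog_arm(
  motion=[
    [0, 0, 0, 0, 0],
    [0, 0, 0, 0, 0],
    [0, 0, 0, 0, 0],
    [0, 0, 0, 0, 0],
    [0, 0, 0, 0, 0],
    [0, 0, 0, 0, 0],
    [0, 0, 0, 0, 0],
    [0, 0, 0, 0, 0],
  ],
)

```text
clock: 19.3
position: [0.5199, -0.2039, 0.0571]
tool_rot: [-3.141, 0.002, 0.117]
force: [-8.5, -0.2, 2.5]
grip_width: 0.019
finger_force: 97.8
```

```bash
python3 -c "
from h import *
st()"
```

```text
t 19.3 grip rel x -124.17 y -1.23 z 0.0571 F along -8.42 F [-8.5 -0.2  2.5] M [-0.22  1.74  0.05] rot [-3.1413e+00  2.4000e-03  1.1720e-01]
```

Call:
jog_arm(
  motion=[
    [-0.01, 0, 0, 0, 0],
    [-0.015, 0, 0, 0, 0],
    [-0.02, 0, 0, 0, 0],
    [-0.02, 0, 0, 0, 0],
    [-0.03, 0, 0, 0, 0],
    [-0.03, 0, 0, 0, 0],
    [0, 0, 0.03, 0, 0],
    [0, 0, 0.04, 0, 0],
    [0, 0, 0.03, 0, 0],
    [0, 0, 0, 0, 0],
  ],
)

```text
clock: 20.3
position: [0.5175, -0.204, 0.0542]
tool_rot: [-3.141, 0.0, 0.118]
force: [0.7, -0.4, -1.6]
grip_width: 0.0193
finger_force: 97.5
```

```bash
python3 -c "
from h import *
st()
s,f=frame('wrist'); save(f,'w_s2.png'); g=cv2.cvtColor(f['pixels'],cv2.COLOR_RGB2GRAY)
for c in (190,290,325,360,450): print(g[5:50,c].tolist())"
```

```text
t 20.3 grip rel x -126.66 y -1.1 z 0.0542 F along 0.66 F [ 0.7 -0.4 -1.6] M [-0.    0.04 -0.04] rot [-3.1415e+00  1.0000e-04  1.1760e-01]
[158, 158, 159, 159, 160, 156, 161, 158, 159, 155, 146, 141, 135, 121, 97, 76, 69, 72, 76, 108, 127, 124, 123, 121, 126, 125, 123, 124, 124, 125, 126, 124, 125, 124, 125, 128, 126, 128, 129, 129, 127, 123, 121, 120, 119]
[157, 156, 158, 157, 158, 158, 159, 156, 157, 154, 148, 142, 136, 125, 100, 79, 70, 72, 64, 95, 212, 240, 235, 231, 226, 224, 223, 224, 224, 223, 225, 226, 231, 202, 120, 100, 206, 241, 236, 233, 234, 232, 233, 233, 233]
[156, 156, 155, 155, 154, 154, 156, 159, 158, 154, 150, 142, 135, 124, 101, 82, 77, 74, 62, 110, 137, 120, 204, 240, 229, 223, 224, 225, 223, 224, 224, 225, 229, 215, 141, 92, 208, 243, 237, 235, 235, 235, 235, 235, 235]
[155, 157, 155, 152, 154, 155, 157, 158, 158, 153, 146, 143, 140, 126, 103, 83, 79, 74, 50, 191, 238, 230, 227, 226, 225, 224, 224, 223, 223, 223, 222, 225, 228, 214, 144, 94, 102, 199, 235, 229, 228, 226, 226, 226, 227]
[154, 150, 151, 151, 152, 151, 153, 153, 154, 151, 148, 140, 140, 128, 103, 83, 76, 72, 66, 88, 119, 123, 116, 116, 115, 111, 109, 108, 106, 105, 106, 105, 106, 105, 103, 106, 105, 106, 107, 106, 104, 103, 102, 103, 102]
```

Call:
jog_arm(
  motion=[
    [-0.1, 0, 0, 0, 0],
    [-0.2, 0, 0, 0, 0],
    [-0.3, 0, 0, 0, 0],
    [-0.4, 0, 0, 0, 0],
    [-0.4, 0, 0, 0, 0],
    [-0.4, 0, 0, 0, 0],
    [-0.4, 0, 0, 0, 0],
    [-0.4, 0, 0, 0, 0],
    [-0.4, 0, 0, 0, 0],
    [-0.3, 0, 0, 0, 0],
    [-0.2, 0, 0, 0, 0],
    [0, 0, 0, 0, 0],
  ],
)

```text
clock: 21.55
position: [0.4125, -0.2166, 0.0543]
tool_rot: [-3.142, 0.0, 0.117]
force: [-0.2, 0.4, -0.8]
grip_width: 0.0191
finger_force: 97.5
```

Call:
jog_arm(
  motion=[
    [0, -0.3, -0.3, 0, 0],
    [0, -0.6, -0.3, 0, 0],
    [0, -0.8, 0, 0, 0],
    [0, -0.8, 0, 0, 0],
    [0, -0.8, 0, 0, 0],
    [0, -0.8, 0, 0, 0],
    [0, -0.8, 0, 0, 0],
    [0, -0.8, 0, 0, 0],
    [0.2, -0.6, 0, 0, 0],
    [0.4, -0.3, 0, 0, 0],
    [0.2, 0, 0, 0, 0],
    [0, 0, 0, 0, 0],
  ],
)

```text
clock: 22.75
position: [0.415, -0.0171, 0.0725]
tool_rot: [3.142, -0.001, 0.118]
force: [-0.5, 0.2, -2.6]
grip_width: 0.0188
finger_force: 97.7
```

```bash
python3 -c "
from h import *
st(); print(bot.observe()['position'])
s,f=frame('top'); c=cv2.resize(f['pixels'][80:280,200:460],None,fx=3,fy=2.9,interpolation=cv2.INTER_CUBIC); cv2.imwrite('pics/t2.png',c[:,:,::-1])"
```

```text
t 22.75 grip rel x -206.4 y 196.6 z 0.0725 F along -0.43 F [-0.5  0.2 -2.6] M [-0.05  0.11 -0.04] rot [ 3.1415e+00 -1.0000e-03  1.1770e-01]
[ 0.41500189 -0.01708754  0.07248293]
```

View pics/t2.png

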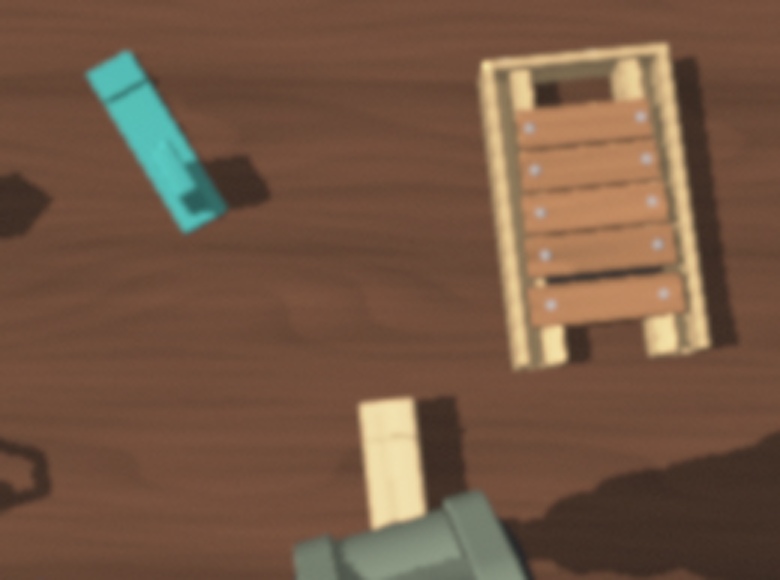

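The bar sits square against the buffer strip, and the paddle is held clear at about (395,460). Laying the paddle down.

Call:
jog_arm(
  motion=[
    [0, 0, 0.1, 0, 0],
    [0, 0, 0.25, 0, 0],
    [0, 0, 0.3, 0, 0],
    [0, 0, 0.3, 0, 0],
    [0, 0, 0.25, 0, 0],
    [0, 0, 0.15, 0, 0],
    [0, 0, 0.1, 0, 0],
    [0, 0, 0.05, 0, 0],
    [0, 0, 0.03, 0, 0],
    [0, 0, 0.03, 0, 0],
    [0, 0, 0.02, 0, 0],
    [0, 0, 0, 0, 0],
  ],
)

```text
clock: 24.0
position: [0.4139, -0.0169, 0.0251]
tool_rot: [3.142, -0.0, 0.118]
force: [0.0, -0.5, -0.5]
grip_width: 0.0191
finger_force: 97.8
```

```bash
python3 -c "
from h import *
st()"
```

```text
t 24.0 grip rel x -207.44 y 196.87 z 0.0251 F along -0.04 F [ 0.  -0.5 -0.5] M [-0.09  0.01  0.01] rot [ 3.1416e+00 -4.0000e-04  1.1760e-01]
```

Touching down. Open the gripper, retreat straight up, then check.

Call:
jog_arm(
  motion=[
    [0, 0, 0.01, 0, 0],
    [0, 0, 0, 0, 0.3],
    [0, 0, 0, 0, 0.4],
    [0, 0, 0, 0, 0.6],
    [0, 0, 0, 0, 0.8],
    [0, 0, 0, 0, 1],
    [0, 0, 0, 0, 1],
    [0, 0, 0, 0, 1],
    [0, 0, -0.2, 0, 1],
    [0, 0, -0.5, 0, 1],
    [0, 0, -0.8, 0, 1],
    [0, 0, -1, 0, 1],
  ],
  newtons=20,
)

```text
clock: 25.2
position: [0.4132, -0.0169, 0.1003]
tool_rot: [-3.141, 0.002, 0.118]
force: [0.6, -1.2, 0.1]
grip_width: 0.0854
finger_force: 0.0
```

Call:
jog_arm(
  motion=[
    [0, 0, -1, 0, 1],
    [0, 0, -1, 0, 1],
    [0, 0, -1, 0, 1],
    [0, 0, -0.5, 0, 1],
    [0.5, 0.5, 0, 0, 1],
    [1, 1, 0, 0, 1],
    [1, 1, 0, 0, 1],
    [1, 1, 0, 0, 1],
    [1, 1, 0, 0, 1],
    [0.5, 0.5, 0, 0, 1],
    [0, 0, 0, 0, 1],
    [0, 0, 0, 0, 1],
  ],
)

```text
clock: 26.4
position: [0.5799, -0.1481, 0.2045]
tool_rot: [-3.141, 0.001, 0.117]
force: [0.6, 0.5, -0.1]
grip_width: 0.0852
finger_force: 0.0
```

```bash
python3 -c "
from h import *
s,f=frame('wrist'); st(); g=cv2.cvtColor(f['pixels'],cv2.COLOR_RGB2GRAY); save(f,'w_fin.png')
V=np.array([-U[1],U[0]])
for y in (-.03,0,.03):
  px=[proj(s,f,[*(O+U*x+V*y),.052]) for x in np.arange(-.02,.05,.002)]
  print(y,px[0].round(),[(int(g[int(round(p[1])),int(round(p[0]))])) for p in px if 0<=p[1]<400])
print('start px',proj(s,f,[*O,.052]))
t=bot.grab_frame('scene')['pixels']; a=f['pixels'][:260,120:560]; b=t[60:300,160:480]
c=np.zeros((590,640,3),np.uint8); c[:260,:440]=a; c[265:590,:433]=cv2.resize(b,(433,325)); cv2.imwrite('pics/fin.png',c[:,:,::-1])"
```

```text
t 26.45 grip rel x -58.19 y 47.47 z 0.2047 F along -0.23 F [-0.3  0.9  0.3] M [0.04 0.02 0.03] rot [-3.1411e+00  5.0000e-04  1.1800e-01]
-0.03 [398. 144.] [227, 228, 228, 225, 173, 180, 182, 186, 187, 186, 187, 182, 187, 188, 186, 185, 185, 185, 186, 179, 170, 168, 54, 56, 57, 53, 175, 174, 174, 176, 178, 175, 175, 177, 175]
0 [368. 144.] [106, 99, 99, 87, 184, 184, 181, 183, 187, 186, 184, 183, 187, 184, 186, 186, 188, 189, 186, 178, 168, 167, 54, 56, 55, 54, 173, 172, 171, 174, 174, 176, 171, 171, 169]
0.03 [338. 144.] [59, 60, 58, 46, 184, 183, 183, 183, 186, 186, 185, 180, 182, 184, 185, 186, 186, 189, 186, 180, 167, 164, 56, 56, 59, 54, 186, 184, 184, 181, 180, 173, 168, 167, 165]
start px [369.15009106 122.77414623]
```

View pics/fin.png

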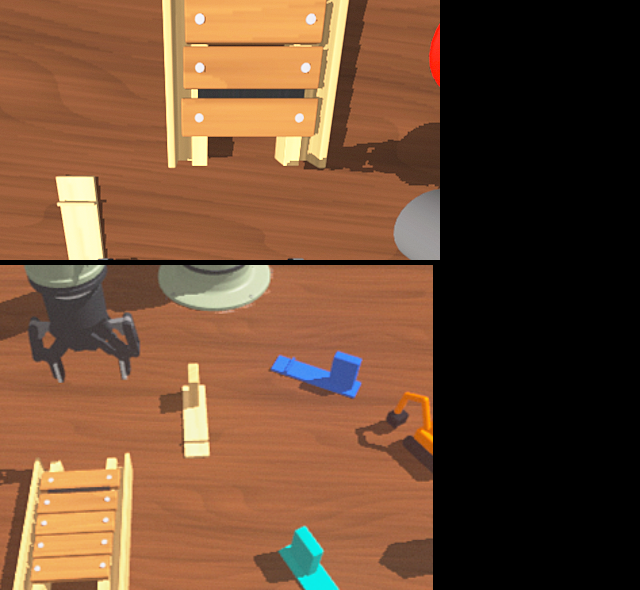

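The bar is square, with only the 8 mm buffer strip showing between it and the next bar. The paddle lies flat and clear, and the other toys are where they were.

```bash
python3 -c "
from h import *
print(bot.job_done())"
```

```text
the job is handed in; nothing more can be done
None
```

The job is handed in: the bar was pressed against the buffer at about 8.5 N for just over a second and stayed square on the rails, and the paddle lies flat on the bench clear of the xylophone at about 26 s of the 72 s; no verdict came back.

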